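Set out the party favours from the lidded box on the display stand

ROBOT

A 6-joint arm with a two-finger parallel gripper is mounted at the origin on the work surface. World frame = base frame: x ahead of the robot, y to its left, z up, the work surface at z = 0. Lengths are in m, angles in degrees, forces in N, time in s.
With the tool pointing down it reaches from about 0.4 to 0.825 m from the base axis. Payload 7 kg.
Tool frame: the origin (TCP) lies midway between the tips of the shut fingers; the grasp point (between the pads) lies 19 mm behind it; z points along the fingers, y is the direction in which the jaws open and shut (so a half turn about z gives the same grasp; the last joint's range is limited). The gripper opens to 88 mm and grips with 3 to 60 N. Pads are 19 mm wide; open, the fingers measure 130 mm over their backs; the gripper's body (78 mm by 193 mm) begins 47 mm behind the grasp point.
Start: joints at [-48.638, 20.546, 0.682, 0, -70.136, -16.507], TCP at [0.284, -0.612, 0.227] pointing down, gripper open.
Joint ranges: [-176.03, 176.03], [-82.01, 121.73], [-58.28, 71.71], [-173.87, 95.51], [-174.79, -0.11], [-173.66, 173.66]. Speed limits (degrees/s): [136.94, 136.94, 172.46, 180, 180, 180].

INTERFACE

Orientations are given as a 3x3 rotation matrix whose columns are the frame's x, y, z axes.
In Python, from rig import robot gives the robot as it stands. Calls block until the motion is done:
- robot.goto(position, orientation): joint-space move of the TCP to a pose.
- robot.servo_line(position, ori=None, speed=0.15): straight line of the TCP; ori=None keeps the orientation; speed is the mean speed in m/s.
- robot.movej(angles): joint-space move.
- robot.move_gripper(opening): opening from 0.0 (shut) to 1.0 (fully open); the grip force is fixed at half the most; returns when the fingers have stopped.
- robot.dwell(seconds).
- robot.ik(position, orientation): joint angles nearest the present ones, or None.
- robot.grab_frame(name): name is "scene" or "top"; returns (picture, depth): 420x560x3 uint8, red, green, blue; 420x560 float32, m along the optical axis (not along the pixel's ray), 0 where there is no reading.
- robot.camera_info(name): a dict with "vfov" (degrees; the focal length in pixels is half the picture's height over the tangent of half this angle, whatever the lens; pixels are square), "cx", "cy" (the principal point, pixels), "view" (4x4, takes a point from world to camera coordinates). Camera axes: x right, y down, z forward; pixel columns grow to the right and rows downward; lengths in m; the calibration is good to about 2 mm. A picture is of the moment at which its call begins. camera_info takes no time and is no camera call.
A pose or a line that the arm cannot do raises robot.Unreachable and nothing moves.
- robot.job_done(): hands the job in, once; it reports no verdict.
Readings, each from a call of its own:
- robot.read_t(): time.
- robot.read_qpos(): joint angles.
- robot.read_qvel(): joint speeds.
- robot.read_effort(): joint torques, N m.
- robot.read_position(): TCP position.
- robot.read_tcp_rot(): TCP orientation.
- robot.read_force(): force on the tool from outside, world axes, zero at the start.
- robot.read_ft_torque(): the same for the moment, N m.
- robot.read_grip_width(): opening from 0.0 (shut) to 1.0 (fully open).
Only numpy, scipy, OpenCV 4.12 (cv2) and the standard library are available. Lean on these libraries where they do the work, as an engineer would, in place of code of your own. Each camera call takes 0.05 s, during which the arm holds its last target.

TASK

Lift the lid off the favour box by its knob and lay it flat on the table beside the box, then set out everything that is in the box on the two-step stand: the slim glass jars upright in a row along the middle of the high back step, the wide tins upright in a row along the middle of the low front step, neighbours in a row side by side with gaps of no more than 4 cm, and without dropping the glass jars. Then put the lid back on the empty box so that it sits fully down, and leave the gift, the party hat and the cups where they are.

Things in the scene. Friction and masses are not known exactly. Their poses are not given: they have to be found in the camera images.
- box: Open wooden box, fixed, left or right of the robot, outside 236 x 236 mm, 88 mm high, walls 8 mm, floor 6 mm (items stand at z = 6 mm). Origin: centre of its underside, x and y along its sides, z up. A card insert 18 mm high leaves six pockets 72 x 69 mm, centred at x = -53, +53 and y = -73, 0, +73 mm; some may be empty, the others hold a jar or a tin each.
- lid: Loose wooden lid: a 236 x 236 x 6 mm board, under it a 206 x 206 x 6 mm panel that drops inside the box walls (7 mm play each side), a knob in the middle on top; 0.26 to 0.40 kg. Origin: centre of the panel's underside, x and y along its sides, z up. Closed, the origin is 82 mm above the box's origin; any quarter turn fits. On the table it rests on the panel, origin at z = 0.
- lid_knob (a point): Grip point: centre of the knob's head, 39 mm above the lid's origin. The head is 30 mm across and 18 mm high (its top 48 mm above the lid's origin) on an 18 mm thick neck 18 mm high; the lid's upper face is 12 mm above the lid's origin.
- stand: Pale plywood two-step display stand, fixed, 250 mm along y and 200 mm deep along x, open all round and without rims. Origin at the centre of its underside, z up; its x points away from its low front step (on the robot's side) towards its high back step. It stands on the other side of the robot from the box.
- lower_step (a point): Middle of the top of the low front step, 40 mm above the table; axes as the stand's. The step is 250 mm long (y) and 110 mm deep (x); behind it the back step rises 20 mm.
- upper_step (a point): Middle of the top of the high back step, 60 mm above the table; axes as the stand's. The step is 250 mm long (y) and 90 mm deep (x).
- jar1: Slim closed glass sweet jar with a metal screw cap, upright cylinder 42 mm across and 70 mm tall (the cap is the top 15 mm and as wide as the glass), 0.09 to 0.18 kg. Origin at the centre of its underside, z up through the cap; yaw means nothing. Starts upright in the box. May be absent.
- jar2: Slim closed glass sweet jar with a metal screw cap, upright cylinder 42 mm across and 70 mm tall (the cap is the top 15 mm and as wide as the glass), 0.09 to 0.18 kg. Origin at the centre of its underside, z up through the cap; yaw means nothing. Starts upright in the box. May be absent.
- jar3: Slim closed glass sweet jar with a metal screw cap, upright cylinder 42 mm across and 70 mm tall (the cap is the top 15 mm and as wide as the glass), 0.09 to 0.18 kg. Origin at the centre of its underside, z up through the cap; yaw means nothing. Starts upright in the box. May be absent.
- tin1: Wide low closed round metal tin, plain, upright cylinder 64 mm across and 54 mm tall, 0.08 to 0.17 kg. Origin at the centre of its underside, z up through its lid, which does not come off; yaw means nothing. Starts upright in the box. May be absent.
- tin2: Wide low closed round metal tin, plain, upright cylinder 64 mm across and 54 mm tall, 0.08 to 0.17 kg. Origin at the centre of its underside, z up through its lid, which does not come off; yaw means nothing. Starts upright in the box. May be absent.
- tin3: Wide low closed round metal tin, plain, upright cylinder 64 mm across and 54 mm tall, 0.08 to 0.17 kg. Origin at the centre of its underside, z up through its lid, which does not come off; yaw means nothing. Starts upright in the box. May be absent.
- gift: Bystander: wrapped green gift box with a paper ribbon and bow, 90 x 120 mm and 75 mm high (bow to 97 mm), standing beyond the work. Origin at the centre of its underside. Leave it alone.
- hat: Bystander: blue cone party hat, 110 mm across at the foot and 180 mm tall, standing beyond the work. Origin at the centre of its foot. Leave it alone.
- cups: Bystander: short stack of white paper cups, 80 mm across and 118 mm tall, standing close in front of the robot. Origin at the centre of its foot. Leave it alone.

How it is judged (in metres and radians):
On the way, in this order (a step that is already met when the one before it is completed fails the run):
1. the lid is off the box and lies flat on the table beside it, let go (height (world z) of lid below 0.006 m and angle between lid's own z axis and vertical below 0.06 rad and horizontal distance between lid and box above 0.2 m and contact force between the fingers and lid below 0.1 N and linear speed of lid below 0.03 m/s), for 0.3 s.
2. all the jars stand in a row on the high back step and all the tins in a row on the low front step, let go (x of jar1 in the frame of upper_step between -0.015 and 0.015 m and y of jar1 in the frame of upper_step between -0.11 and 0.11 m and z of jar1 in the frame of upper_step between -0.005 and 0.005 m and angle between each of jar1, jar2, jar3, tin1, tin2, tin3's own z axis and vertical below 0.1 rad and contact force between the fingers and jar1 below 0.1 N and linear speed of each of jar1, jar2, jar3, tin1, tin2, tin3 below 0.03 m/s and (horizontal distance between jar1 and jar2 below 0.082 m or horizontal distance between jar1 and jar3 below 0.082 m) and x of jar2 in the frame of upper_step between -0.015 and 0.015 m and y of jar2 in the frame of upper_step between -0.11 and 0.11 m and z of jar2 in the frame of upper_step between -0.005 and 0.005 m and contact force between the fingers and jar2 below 0.1 N and (horizontal distance between jar2 and jar1 below 0.082 m or horizontal distance between jar2 and jar3 below 0.082 m) and x of jar3 in the frame of upper_step between -0.015 and 0.015 m and y of jar3 in the frame of upper_step between -0.11 and 0.11 m and z of jar3 in the frame of upper_step between -0.005 and 0.005 m and contact force between the fingers and jar3 below 0.1 N and (horizontal distance between jar3 and jar1 below 0.082 m or horizontal distance between jar3 and jar2 below 0.082 m) and x of tin1 in the frame of lower_step between -0.015 and 0.015 m and y of tin1 in the frame of lower_step between -0.11 and 0.11 m and z of tin1 in the frame of lower_step between -0.005 and 0.005 m and contact force between the fingers and tin1 below 0.1 N and (horizontal distance between tin1 and tin2 below 0.104 m or horizontal distance between tin1 and tin3 below 0.104 m) and x of tin2 in the frame of lower_step between -0.015 and 0.015 m and y of tin2 in the frame of lower_step between -0.11 and 0.11 m and z of tin2 in the frame of lower_step between -0.005 and 0.005 m and contact force between the fingers and tin2 below 0.1 N and (horizontal distance between tin2 and tin1 below 0.104 m or horizontal distance between tin2 and tin3 below 0.104 m) and x of tin3 in the frame of lower_step between -0.015 and 0.015 m and y of tin3 in the frame of lower_step between -0.11 and 0.11 m and z of tin3 in the frame of lower_step between -0.005 and 0.005 m and contact force between the fingers and tin3 below 0.1 N and (horizontal distance between tin3 and tin1 below 0.104 m or horizontal distance between tin3 and tin2 below 0.104 m)), for 0.3 s.
At the end, for the whole second after the job is handed in: jars upright on the back step, tins on the front step, each within 15 mm of the step's middle line and 110 mm of its middle lengthways, gap to the nearest of its kind under 40 mm, tilt under 0.1 rad; lid down on the box (3 mm in height, 12 mm sideways, 0.03 rad); all at rest, let go (all of step 2 and z of lid in the frame of box between 0.078 and 0.085 m and horizontal distance between lid and box below 0.012 m and angle between lid's own z axis and vertical below 0.03 rad and contact force between the fingers and lid below 0.1 N and linear speed of lid below 0.03 m/s); the robot touches nothing.
It fails at once if the gift is knocked or moved more than 4 cm (distance of gift from where it was at the start of the episode above 0.04 m).
It fails at once if the party hat is knocked or moved more than 4 cm (distance of hat from where it was at the start of the episode above 0.04 m).
It fails at once if the stack of cups is knocked or moved more than 4 cm (distance of cups from where it was at the start of the episode above 0.04 m).
It fails at once if a glass jar is dropped or thrown (falls faster than 1.2 m/s out of the fingers) ((linear speed of jar1 above 1.2 m/s and contact force between the fingers and jar1 below 0.1 N) or (linear speed of jar2 above 1.2 m/s and contact force between the fingers and jar2 below 0.1 N) or (linear speed of jar3 above 1.2 m/s and contact force between the fingers and jar3 below 0.1 N)).
Of jar1, jar2, jar3, tin1, tin2, tin3 only 4 to 6 are there at a start; the rules pass over those that are not, and their reading is None.
At some moment in a run one of lid, tin1, tin2, tin3 may be knocked a few centimetres aside while the robot is not near it.
It also fails if it takes over 210 s, if anything falls off the work surface, if the arm or the gripper's body presses on something with over 40 N, if the wrist force passes 120 N, or if a joint passes its speed limit or range.

## Working session

There is one attempt and no reset: what is moved stays moved. The work goes in short steps, each a Python script; the robot and the scene stay as the last script left them, time stands still between calls to the robot, and variables do not carry over. Pictures are saved under pics/ and viewed, and the job is handed in when it is done.

```bash
ls; mkdir -p pics; python3 - <<'E'
from rig import robot
import cv2,numpy as np
for n in ("scene","top"):
    im,d=robot.grab_frame(n); c=robot.camera_info(n)
    cv2.imwrite(f"pics/{n}0.png",im[:,:,::-1]); np.save(f"{n}0.npy",d)
    print(n,c['vfov'],c['cx'],c['cy'],np.round(c['view'],4).tolist(), {k:v for k,v in c.items() if k not in('vfov','cx','cy','view')}, (d==0).mean())
print(robot.read_t(),robot.read_tcp_rot())
E
```

```text
pics
scene 43.68887315458693 283.75063778025554 213.4199398647379 [[0.787, 0.6169, -0.0055, -0.4389], [0.5074, -0.6524, -0.5629, -0.2304], [-0.3509, 0.4402, -0.8265, 1.7097], [0.0, 0.0, 0.0, 1.0]] {} 0.0038010204081632653
top 56.17031918202212 281.86823083199994 203.9714774866069 [[-0.023, -0.9997, -0.0049, 0.0012], [-0.9875, 0.0234, -0.156, 0.5808], [0.1561, 0.0013, -0.9877, 1.0078], [0.0, 0.0, 0.0, 1.0]] {} 0.00405187074829932
0.1 [[-9.07390372e-01 -4.20288146e-01 -7.66254775e-04]
 [-4.20288813e-01  9.07389503e-01  1.26600377e-03]
 [ 1.63205164e-04  1.47080794e-03 -9.99998905e-01]]
```

View pics/scene0.png

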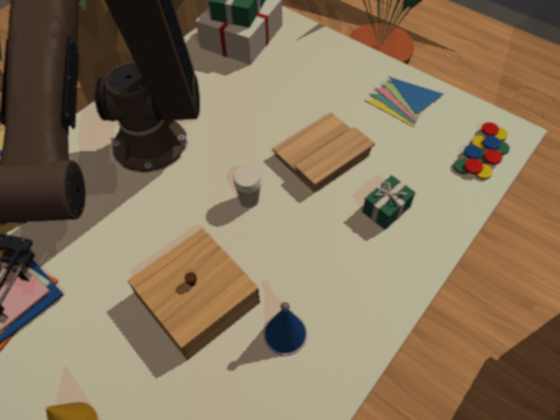

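View pics/top0.png

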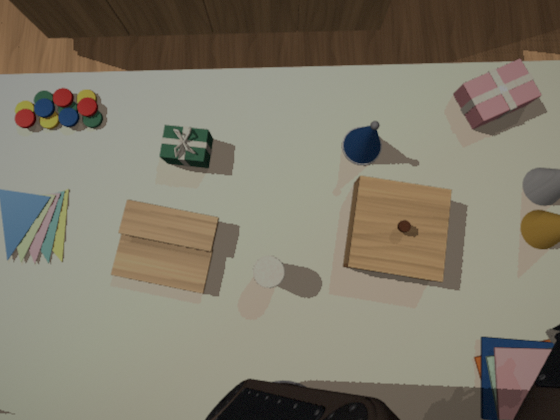

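```bash
cat > h.py <<'E'
import numpy as np,cv2
from rig import robot
def cam(n):
    c=robot.camera_info(n); V=np.array(c['view']); f=210/np.tan(np.radians(c['vfov'])/2)
    return V,f,c['cx'],c['cy']
def rays(n,u,v):
    V,f,cx,cy=cam(n); R=V[:3,:3]; C=-R.T@V[:3,3]
    d=np.stack([(np.asarray(u,float)-cx)/f,(np.asarray(v,float)-cy)/f,np.ones(np.shape(u))],-1)
    return C,d@R
def onplane(n,u,v,z):
    C,d=rays(n,u,v); t=(z-C[2])/d[...,2]; return C+d*t[...,None]
def cloud(n,D):
    v,u=np.mgrid[0:420,0:560]; C,d=rays(n,u,v); return C+d*D[...,None]
def proj(n,P):
    V,f,cx,cy=cam(n); p=np.asarray(P,float)@V[:3,:3].T+V[:3,3]
    return np.stack([p[...,0]/p[...,2]*f+cx,p[...,1]/p[...,2]*f+cy],-1)
E
python3 - <<'E'
from h import *
for n in("scene","top"):
    D=np.load(n+"0.npy"); P=cloud(n,D)
    print(n,cam(n)[1:], 'C',np.round(rays(n,0,0)[0],3))
    for v in range(10,420,50): print(v,[tuple(np.round(P[v,u]*1000).astype(int)) if D[v,u]>0 else 0 for u in range(10,560,60)])
E
```

```text
scene (np.float64(523.8587989829982), 283.75063778025554, 213.4199398647379) C [ 1.062 -0.632  1.281]
10 [(np.int64(216), np.int64(-305), np.int64(747)), (np.int64(269), np.int64(-229), np.int64(728)), (np.int64(244), np.int64(-94), np.int64(644)), (np.int64(-531), np.int64(716), np.int64(-123)), (np.int64(-27), np.int64(557), np.int64(176)), (np.int64(-616), np.int64(1759), np.int64(-727)), (np.int64(35), np.int64(1321), np.int64(-214)), (np.int64(-33), np.int64(2257), np.int64(-753)), (np.int64(288), np.int64(2414), np.int64(-704)), (np.int64(613), np.int64(2429), np.int64(-575))]
60 [(np.int64(285), np.int64(-369), np.int64(719)), (np.int64(330), np.int64(-294), np.int64(693)), (np.int64(-525), np.int64(346), np.int64(-153)), (np.int64(125), np.int64(130), np.int64(314)), (np.int64(8), np.int64(501), np.int64(14)), (np.int64(174), np.int64(646), np.int64(3)), (np.int64(346), np.int64(787), np.int64(-2)), (np.int64(201), np.int64(1841), np.int64(-760)), (np.int64(484), np.int64(2032), np.int64(-742)), (np.int64(756), np.int64(2277), np.int64(-765))]
110 [(np.int64(341), np.int64(-4
[... 6875 characters left out ...]
4(0)), (np.int64(171), np.int64(-77), np.int64(-1)), (np.int64(168), np.int64(-234), np.int64(1)), (np.int64(164), np.int64(-392), np.int64(0)), (np.int64(169), np.int64(-531), np.int64(36)), (np.int64(318), np.int64(-277), np.int64(673))]
410 [(np.int64(65), np.int64(704), np.int64(0)), (np.int64(62), np.int64(548), np.int64(0)), (np.int64(57), np.int64(394), np.int64(-3)), (np.int64(56), np.int64(237), np.int64(3)), (np.int64(205), np.int64(42), np.int64(458)), (np.int64(275), np.int64(-36), np.int64(669)), (np.int64(310), np.int64(-75), np.int64(775)), (np.int64(43), np.int64(-381), np.int64(3)), (np.int64(47), np.int64(-524), np.int64(25)), (np.int64(286), np.int64(-245), np.int64(715))]
```

```bash
cat >> h.py <<'E'
def rectfit(n,D,z,lo,hi,xr,yr,tol=None):
    P=cloud(n,D); m=(P[...,2]>lo)&(P[...,2]<hi)&(P[...,0]>xr[0])&(P[...,0]<xr[1])&(P[...,1]>yr[0])&(P[...,1]<yr[1])&(D>0)
    m=m.astype(np.uint8); m=cv2.morphologyEx(m,cv2.MORPH_CLOSE,np.ones((9,9))); m=cv2.morphologyEx(m,cv2.MORPH_OPEN,np.ones((5,5)))
    c=max(cv2.findContours(m,cv2.RETR_EXTERNAL,cv2.CHAIN_APPROX_NONE)[0],key=cv2.contourArea)[:,0]
    Q=onplane(n,c[:,0],c[:,1],z)[:,:2]
    r=cv2.minAreaRect((Q*1000).astype(np.float32)); M=cv2.moments((Q*1000).astype(np.float32).reshape(-1,1,2))
    return r,(M['m10']/M['m00'],M['m01']/M['m00']),cv2.contourArea(c)
E
python3 - <<'E'
from h import *
for n in("top","scene"):
    D=np.load(n+"0.npy")
    print(n,'lid',rectfit(n,D,.094,.08,.106,(.3,.75),(-.5,-.1)))
    print(n,'up',rectfit(n,D,.06,.05,.075,(.35,.65),(.1,.5)))
    print(n,'lo',rectfit(n,D,.04,.03,.05,(.35,.65),(.1,.5)))
    P=cloud(n,D); m=(P[...,2]>.115)&(P[...,2]<.14)&(abs(P[...,0]-.5)<.15)&(abs(P[...,1]+.3)<.15)
    print('knob',P[m].mean(0),m.sum(),P[m][:,2].max())
    v,u=np.nonzero(m); print(u.mean(),v.mean(),onplane(n,u.mean(),v.mean(),.128))
E
```

```text
top lid (((507.93634033203125, -307.85833740234375), (238.5102081298828, 236.12168884277344), 79.61140441894531), (507.9446343107166, -308.1343385363219), 8613.0)
top up (((531.6527099609375, 287.1211242675781), (250.8214111328125, 91.36751556396484), 77.50440979003906), (531.4814969636285, 287.0783917225521), 3193.0)
top lo (((434.009765625, 308.9125061035156), (250.85498046875, 111.99493408203125), 77.71643829345703), (433.2131394552319, 308.96047340362014), 3880.5)
knob [ 0.50714376 -0.30682944  0.12921327] 131 0.13460961980081343
403.206106870229 225.57251908396947 [ 0.50725335 -0.30721719  0.128     ]
scene lid (((510.56463623046875, -310.5693359375), (236.47007751464844, 242.9114227294922), 79.50792694091797), (509.4950076643367, -310.4010598344414), 7999.0)
scene up (((533.0794067382812, 284.364990234375), (254.1260986328125, 96.46376037597656), 77.47303771972656), (532.8189666073996, 284.84832886452295), 1897.0)
scene lo (((436.89117431640625, 306.1819152832031), (253.69041442871094, 119.84476470947266), 77.79581451416016), (426.99874332102974, 305.84346223547317), 1767.5)
knob [ 0.50910043 -0.31010177  0.12738393] 122 0.1336220925580045
190.20491803278688 277.8524590163934 [ 0.50940178 -0.31029232  0.128     ]
```

```bash
cat >> h.py <<'E'
BOX=np.array([.5085,-.309]); BA=np.radians(-10.4)
EX=np.array([np.cos(BA),np.sin(BA)]); EY=np.array([-EX[1],EX[0]])
SA=np.radians(-12.4); SX=np.array([np.cos(SA),np.sin(SA)]); SY=np.array([-SX[1],SX[0]])
UP=np.array([.5318,.2864]); LO=np.array([.4345,.3080])
def R(phi):
    y=np.array([np.cos(phi),np.sin(phi),0]); z=np.array([0,0,-1.]); return np.stack([np.cross(y,z),y,z],1)
def pick_R(p,phi):
    best=None
    for k in(0,np.pi):
        q=robot.ik(list(p),R(phi+k).tolist())
        if q is None: continue
        c=max(abs(q[5])-150,0)*10+np.abs(np.array(q)-np.array(robot.read_qpos())).max()
        if best is None or c<best[0]: best=(c,R(phi+k),q)
    return best
E
python3 - <<'E'
from h import *
D=np.load("top0.npy");P=cloud("top",D)
for nm,x,y in (("cups",.41,.02),("hat",.75,-.2),("gift",.73,.23)):
    m=(P[...,2]>.012)&(np.hypot(P[...,0]-x,P[...,1]-y)<.1)
    lo=P[m]; print(nm,lo.min(0),lo.max(0))
for nm,p,phi in (("knob",(*BOX,.15),BA),("mid",(.6,-.01,.1),BA),("midr",(.6,-.01,.1),BA+np.pi/2),("tin",(*(LO+.08*SY),.15),SA),("tin2",(*(LO-.08*SY),.15),SA)):
    b=pick_R(p,phi); print(nm,np.round(b[2]) if b else None)
print(robot.read_t())
E
```

```text
cups [ 0.36689083 -0.01405581  0.10942803] [0.44423187 0.06182144 1.08599759]
hat [ 0.69966459 -0.28976662  0.01203225] [ 0.79750573 -0.18922278  0.18067359]
gift [0.69652672 0.18213383 0.0121241 ] [0.80090895 0.31156774 0.09999122]
knob [-12.  17. -16.   0. -58.   2.]
mid [ 18.  20. -18.   0. -52. -28.]
midr [ 18.  20. -18.   0. -52.  62.]
tin [ 59.  16. -16.   0. -58. -72.]
tin2 [ 53.   6. -30.   0. -54. -65.]
0.1
```

```bash
cat > s1.py <<'E'
from h import *
t=robot.read_t
p=(*BOX,.20); b=pick_R(p,BA); Rk=b[1].tolist()
robot.goto(list(p),Rk); print(t())
robot.servo_line([*BOX,.082+.039-.019],speed=.12); print(t(),robot.read_force())
robot.move_gripper(0.0); print(t(),robot.read_grip_width()*88,robot.read_force())
robot.servo_line([*BOX,.26],speed=.15); print(t(),robot.read_grip_width()*88,robot.read_force())
L=[.597,-.025]
robot.goto([*L,.20],Rk); print(t())
robot.servo_line([*L,.024],speed=.12); print(t(),robot.read_force(),robot.read_position())
im,d=robot.grab_frame("top"); cv2.imwrite("pics/top1.png",im[:,:,::-1])
E
python3 s1.py
```

```text
1.5083
2.475 [-0.36165263  0.67963295  0.47374166]
3.4333 29.27700259065827 [-3.41812994  0.19070537  2.85200036]
4.6333 28.85992764614353 [-0.36869736  0.77505707 -3.79328542]
5.7917
7.4083 [-0.24618639  0.7886986  -3.2492378 ] [ 0.59757117 -0.0248872   0.0247748 ]
```

View pics/top1.png

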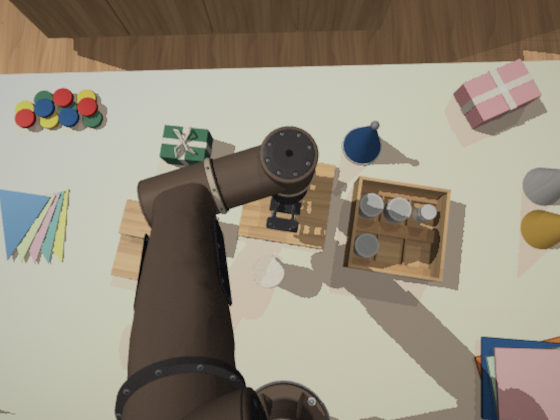

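```bash
cat > s2.py <<'E'
from h import *
t=robot.read_t
p=robot.read_position(); 
for z in (.022,.0205,.0195):
    robot.servo_line([p[0],p[1],z],speed=.03); f=robot.read_force(); print(z,robot.read_position()[2],f)
    if f[2]>0: break
robot.move_gripper(0.6); print(robot.read_force(),t())
robot.servo_line([p[0],p[1],.2],speed=.15)
robot.goto([.45,.25,.35],pick_R([.45,.25,.35],SA)[1].tolist()); 
for n in("top","scene"):
    im,d=robot.grab_frame(n); cv2.imwrite(f"pics/{n}2.png",im[:,:,::-1]); np.save(n+"2.npy",d); np.save(n+"2c.npy",im)
    cx,cy=(400,230) if n=="top" else (195,290)
    cr=im[cy-70:cy+70,cx-80:cx+80,::-1]; cv2.imwrite(f"pics/{n}2z.png",cv2.resize(cr,None,fx=5,fy=4,interpolation=cv2.INTER_CUBIC) if 0 else cv2.resize(cr,(640,560),interpolation=cv2.INTER_CUBIC))
print(t())
E
python3 s2.py
```

```text
0.022 0.022107529953379005 [-0.74337423 -0.09224657 -3.75631776]
0.0205 0.02037831541148128 [-0.31202481  0.64296105 -2.66644499]
0.0195 0.01988778665330675 [-1.75259424 -0.2900716   1.71453445]
[ 0.63771997  0.71497538 -0.06092109] 8.85
11.6
```

View pics/top2.png

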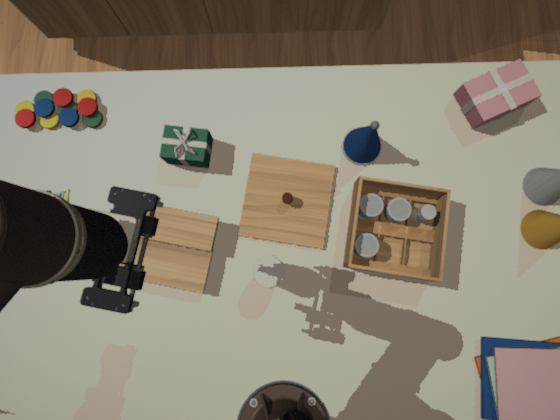

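View pics/top2z.png

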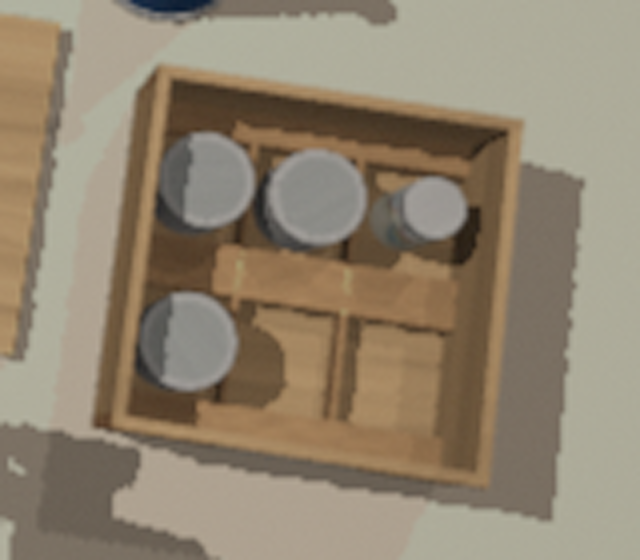

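View pics/scene2z.png

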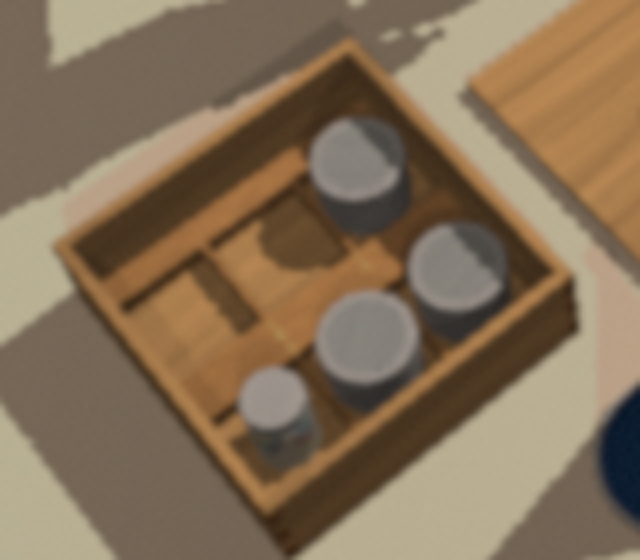

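```bash
cat >> h.py <<'E'
def tops(n,D,im,z,ctr,half,zt=.008,amin=60):
    """grey round tops at height z; returns list of world xy (circle fit centre, radius)"""
    P=cloud(n,D); q=P[...,:2]-ctr; s=im.astype(int).max(2)-im.astype(int).min(2)
    m=(abs(P[...,2]-z)<zt)&(np.abs(q).max(-1)<half)&(D>0)&(s<45)
    m=cv2.morphologyEx(m.astype(np.uint8),cv2.MORPH_OPEN,np.ones((3,3)))
    out=[]
    for c in cv2.findContours(m,cv2.RETR_EXTERNAL,cv2.CHAIN_APPROX_NONE)[0]:
        if cv2.contourArea(c)<amin: continue
        Q=onplane(n,c[:,0,0],c[:,0,1],z)[:,:2]
        (x,y),r=cv2.minEnclosingCircle((Q*1000).astype(np.float32))
        M=cv2.moments((Q*1000).astype(np.float32).reshape(-1,1,2)); 
        out.append((np.array([M['m10'],M['m01']])/M['m00']/1000,np.array([x,y])/1000,r,np.sqrt(abs(M['m00'])/np.pi)))
    return out
E
python3 - <<'E'
from h import *
for n in("top","scene"):
    D=np.load(n+"2.npy"); im=np.load(n+"2c.npy")
    for z in(.06,.076):
        print(n,z)
        for o in tops(n,D,im,z,BOX,.13):
            d=o[0]-BOX; print(np.round(o[0],4),np.round(o[1],4),round(o[2],1),round(o[3],1),'box',np.round([d@EX,d@EY],4))
E
```

```text
top 0.06
[ 0.4669 -0.2283] [ 0.4666 -0.228 ] 32.2 30.8 box [-0.0555  0.0718]
[ 0.5593 -0.3188] [ 0.5587 -0.3192] 32.6 30.9 box [ 0.0517 -0.0005]
[ 0.5718 -0.2462] [ 0.5714 -0.2462] 32.7 30.4 box [0.0509 0.0732]
top 0.076
[ 0.5483 -0.3886] [ 0.5482 -0.3879] 21.1 19.4 box [ 0.0535 -0.0711]
scene 0.06
[ 0.5602 -0.3208] [ 0.5602 -0.3211] 32.7 31.0 box [ 0.053  -0.0023]
[ 0.5731 -0.2482] [ 0.5728 -0.2485] 32.8 31.1 box [0.0525 0.0715]
[ 0.4672 -0.2293] [ 0.4678 -0.2298] 33.0 30.7 box [-0.0551  0.0709]
scene 0.076
[ 0.5488 -0.3904] [ 0.5494 -0.391 ] 21.7 19.5 box [ 0.0544 -0.0728]
```

```bash
cat >> h.py <<'E'
def grab(xy,phi,ztcp,opening,zs=.13):
    t=robot.read_t
    p=[*xy,.16]; b=pick_R(p,phi); 
    robot.goto(p,b[1].tolist()); robot.move_gripper(opening)
    f0=robot.read_force()
    for z in (.09,.07,.055,.045,.038,ztcp):
        if z<ztcp: continue
        robot.servo_line([*xy,z],speed=.12); f=robot.read_force()-np.array(f0)
        if np.linalg.norm(f)>8: print("contact",z,f,robot.read_position()); return False
    robot.move_gripper(0.0); w=robot.read_grip_width()*88
    print("grip",round(w,1),"f",np.round(robot.read_force(),1),"p",np.round(robot.read_position(),4),"t",t())
    robot.servo_line([*xy,.22],speed=.2); print("after lift",round(robot.read_grip_width()*88,1),np.round(robot.read_force(),1)); return True
def place(xy,phi,ztcp,opening):
    p=[*xy,ztcp+.10]; b=pick_R(p,phi)
    robot.goto([*xy,.24],b[1].tolist()); robot.servo_line([*xy,ztcp+.012],speed=.15); robot.dwell(.2); f0=robot.read_force()
    for dz in (.006,.003,.0015,0,-.001,-.002):
        robot.servo_line([*xy,ztcp+dz],speed=.03); f=robot.read_force(); 
        if f[2]-f0[2]>3: break
    print("place dz",dz,"df",np.round(np.array(f)-f0,1))
    robot.move_gripper(opening); robot.dwell(.15); robot.servo_line([*xy,.2],speed=.15); print("t",robot.read_t())
E
cat > s3.py <<'E'
from h import *
ok=grab([.5598,-.3198],BA+np.radians(40),.031,.86)
if ok: place(LO,SA,.065,.84)
E
python3 s3.py
```

```text
grip 64.0 f [0.3 0.3 0.1] p [ 0.5598 -0.3198  0.0311] t 16.8583
after lift 63.7 [-0.4  0.3 -1. ]
place dz -0.001 df [-5.8 -1.5 10.5]
t 24.6917
```

```bash
cat >> h.py <<'E'
def look(tag,park=True):
    if park: robot.goto([.45,-.35,.38],pick_R([.45,-.35,.38],0)[1].tolist())
    for n in("top","scene"):
        im,D=robot.grab_frame(n); cv2.imwrite(f"pics/{n}{tag}.png",im[:,:,::-1]); np.save(f"{n}{tag}.npy",D); np.save(f"{n}{tag}c.npy",im)
        for nm,z,c in(("tin",.094,LO),("jar",.130,UP)):
            for o in tops(n,D,im,z,c,.13):
                d=o[1]-c; e=o[0]-c; print(n,nm,np.round(o[0],4),np.round(o[2:],1),'step',np.round([e@SX,e@SY],4),np.round([d@SX,d@SY],4))
    print("t",robot.read_t())
E
python3 -c "
from h import *
look('3')"
```

```text
top tin [0.4359 0.3047] [32.4 30.8] step [ 0.0021 -0.0029] [ 0.0021 -0.003 ]
scene tin [0.4367 0.3031] [34.8 31. ] step [ 0.0032 -0.0044] [ 0.0038 -0.0053]
t 27.2167
```

View pics/scene3.png

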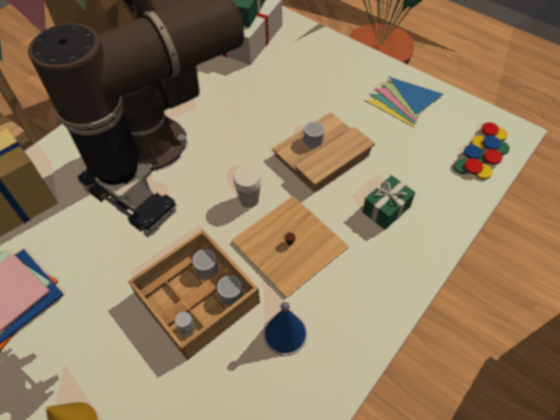

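```bash
cat > s4.py <<'E'
from h import *
ok=grab([.5724,-.2472],BA+np.radians(27),.031,.81)
if ok: place(LO+.078*SY,SA,.065,.84)
look('4',False)
E
python3 s4.py
```

```text
grip 63.9 f [ 0.  -0.9 -0.2] p [ 0.5727 -0.2473  0.0311] t 30.9667
after lift 64.1 [ 0.6  0.9 -3.3]
place dz -0.001 df [-2.2 -0.7  9.6]
t 38.8083
top tin [0.4361 0.3049] [32.4 30.8] step [ 0.0023 -0.0027] [ 0.0021 -0.003 ]
top tin [0.4527 0.3805] [33.  31.1] step [0.0022 0.0747] [0.0024 0.0746]
scene tin [0.4369 0.3025] [34.6 31.2] step [ 0.0035 -0.0049] [ 0.0044 -0.0048]
scene tin [0.4534 0.3801] [33.9 31.2] step [0.003  0.0745] [0.004  0.0742]
t 38.9083
```

```bash
cat > s5.py <<'E'
from h import *
ok=grab(np.array([.4671,-.2288])+.001*EX-.0005*EY,BA-np.radians(28),.031,.795)
if ok: place(LO-.081*SY,SA,.065,.84)
look('5',False)
E
python3 s5.py
```

```text
contact 0.055 [-5.06607042  5.76538825 33.02635702] [ 0.47086223 -0.2301579   0.0596639 ]
top tin [0.4363 0.3046] [32.2 30.6] step [ 0.0025 -0.0029] [ 0.0017 -0.0031]
top tin [0.4528 0.3808] [32.9 30.9] step [0.0022 0.075 ] [0.0018 0.0747]
scene tin [0.4369 0.3038] [33.7 30.9] step [ 0.0033 -0.0036] [ 0.0036 -0.0042]
scene tin [0.4541 0.3795] [34.3 31.5] step [0.0037 0.074 ] [0.0043 0.074 ]
t 42.8833
```

View pics/top5.png

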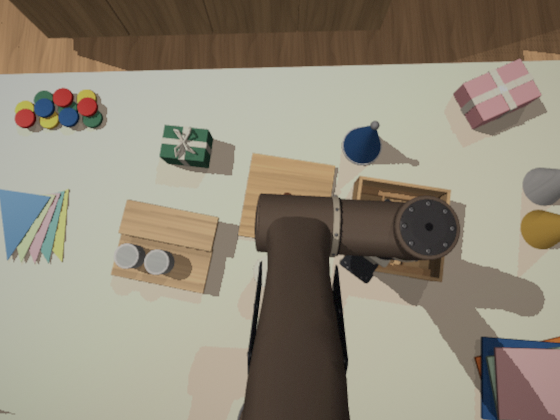

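```bash
cat > s6.py <<'E'
from h import *
p=robot.read_position(); robot.servo_line([p[0],p[1],.2],speed=.1)
robot.goto([.45,.05,.36],pick_R([.45,.05,.36],SA)[1].tolist())
for n in("top","scene"):
    im,D=robot.grab_frame(n); cv2.imwrite(f"pics/{n}6.png",im[:,:,::-1])
    for z in(.06,.076):
        for o in tops(n,D,im,z,BOX,.13):
            d=o[0]-BOX; print(n,z,np.round(o[0],4),np.round(o[1],4),round(o[2],1),round(o[3],1),'box',np.round([d@EX,d@EY],4))
cr=im[210:370,110:290,::-1]; cv2.imwrite("pics/scene6z.png",cv2.resize(cr,None,fx=3.5,fy=3.5))
print(robot.read_t())
E
python3 s6.py
```

```text
top 0.06 [ 0.4671 -0.2286] [ 0.4666 -0.2281] 32.1 30.4 box [-0.0552  0.0716]
top 0.076 [ 0.5481 -0.3884] [ 0.5476 -0.3882] 21.0 19.6 box [ 0.0533 -0.0709]
scene 0.06 [ 0.468  -0.2298] [ 0.4673 -0.2303] 33.1 30.7 box [-0.0541  0.0706]
scene 0.076 [ 0.5488 -0.3894] [ 0.549  -0.3895] 21.1 18.6 box [ 0.0542 -0.0718]
45.8083
```

View pics/scene6z.png

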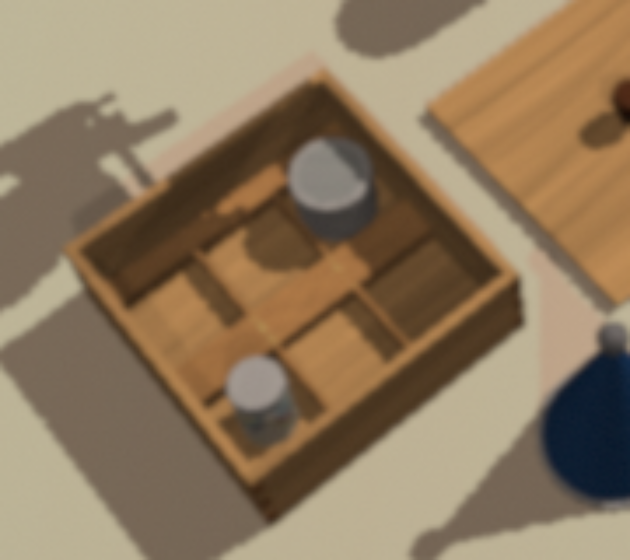

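```bash
cat > s7.py <<'E'
from h import *
th=np.radians(-30); ax=np.cos(th)*EX+np.sin(th)*EY   # inward axis
xy=np.array([.4673,-.2291])+.0028*ax
p=[*xy,.16]; b=pick_R(p,BA+th); robot.goto(p,b[1].tolist()); robot.move_gripper(.846); robot.dwell(.2)
f0=np.array(robot.read_force()); m0=np.array(robot.read_ft_torque())
print(robot.read_grip_width()*88, np.round((np.array(robot.read_tcp_rot())),3).tolist())
ok=True
for z in(.09,.075,.068,.064,.061,.058,.055,.05,.045,.038,.031):
    robot.servo_line([*xy,z],speed=.06); f=robot.read_force()-f0; m=robot.read_ft_torque()-m0
    if np.linalg.norm(f)>4:
        e=np.array(robot.read_position())[:2]-xy
        print("contact",z,np.round(f,1),np.round(m,2),np.round(robot.read_position(),4),"err box",e@EX,e@EY,'m along ey',m[:2]@EY); ok=False; break
print(ok,robot.read_t(),robot.read_grip_width()*88)
E
python3 s7.py
```

```text
74.75511558335702 [[0.648, 0.762, 0.0], [0.762, -0.648, -0.0], [0.0, 0.0, -1.0]]
True 51.6833 74.68945101612167
```

```bash
cat > s8.py <<'E'
from h import *
robot.move_gripper(0.0); p=robot.read_position(); print(robot.read_grip_width()*88,p,robot.read_force())
robot.servo_line([p[0],p[1],.22],speed=.2); print(robot.read_grip_width()*88,robot.read_force())
place(LO-.081*SY,SA,.065,.84)
look('8')
E
python3 s8.py
```

```text
64.04809583437225 [ 0.46792927 -0.22990599  0.03076342] [-3.78479929  7.74623621  3.80516897]
63.988111186718456 [ 0.88502238 -0.68308474 -1.76547348]
place dz -0.001 df [-3.1  1.1  8.5]
t 59.275
top tin [0.4189 0.2267] [32.3 30.9] step [ 0.0022 -0.0827] [ 0.0022 -0.0829]
top tin [0.4358 0.3047] [32.4 30.8] step [ 0.0019 -0.0029] [ 0.0017 -0.0033]
top tin [0.4525 0.3808] [32.6 30.7] step [0.0019 0.0749] [0.0022 0.0749]
scene tin [0.4193 0.2254] [34.  31.2] step [ 0.0029 -0.0839] [ 0.0027 -0.0846]
scene tin [0.4365 0.303 ] [33.6 30.3] step [ 0.003  -0.0045] [ 0.0024 -0.0046]
scene tin [0.4537 0.3798] [33.6 31.4] step [0.0034 0.0742] [0.0033 0.0742]
t 61.55
```

View pics/scene8.png

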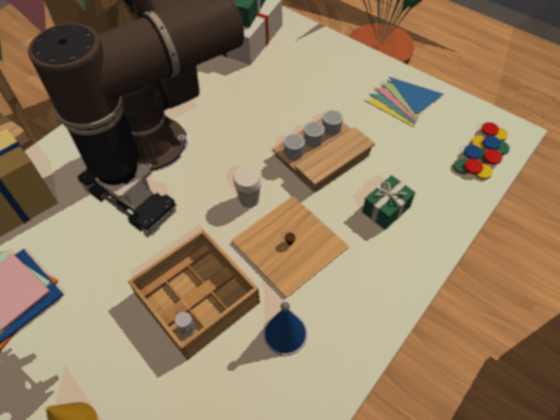

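```bash
cat > s9.py <<'E'
from h import *
ok=grab([.5484,-.3894],BA+np.radians(15),.036,.64)
if ok: place(UP,SA,.090,.65); look('9')
E
python3 s9.py
```

```text
grip 41.7 f [-1.2 -0.2  1.5] p [ 0.5483 -0.3894  0.0361] t 65.5583
after lift 41.7 [ 0.4  0.1 -2.1]
place dz -0.001 df [-2.3 -0.2  7.8]
t 73.2333
top tin [0.4187 0.2266] [32.4 31. ] step [ 0.0021 -0.0829] [ 0.0018 -0.0829]
top tin [0.4362 0.3049] [32.4 30.8] step [ 0.0023 -0.0027] [ 0.0021 -0.003 ]
top tin [0.4527 0.3804] [32.8 31.1] step [0.0022 0.0746] [0.0023 0.0747]
top jar [0.5331 0.2845] [20.6 19.3] step [ 0.0017 -0.0015] [ 0.0019 -0.0016]
scene tin [0.4194 0.2265] [33.8 30.5] step [ 0.0028 -0.0828] [ 0.0035 -0.0829]
scene tin [0.4381 0.3027] [33.7 30.9] step [ 0.0046 -0.0044] [ 0.0039 -0.0041]
scene tin [0.4538 0.3794] [33.4 31. ] step [0.0035 0.0739] [0.0031 0.0734]
scene jar [0.5335 0.2833] [22.  19.8] step [ 0.0024 -0.0026] [ 0.0021 -0.0037]
t 75.7083
```

```bash
ls pics
```

```text
scene0.png
scene2.png
scene2z.png
scene3.png
scene4.png
scene5.png
scene6.png
scene6z.png
scene8.png
scene9.png
top0.png
top1.png
top2.png
top2z.png
top3.png
top4.png
top5.png
top6.png
top8.png
top9.png
```

View pics/top9.png

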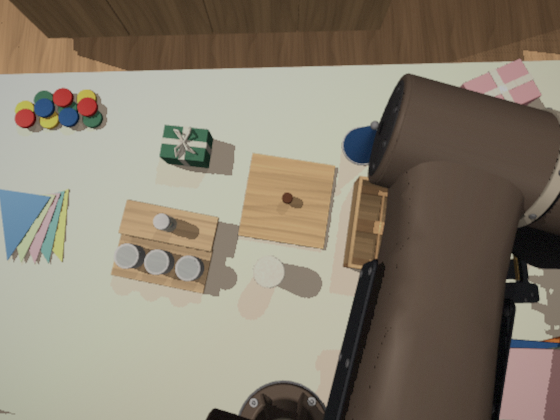

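```bash
python3 - <<'E'
from h import *
for n in("top","scene"):
    D=np.load(n+"9.npy"); im=np.load(n+"9c.npy").astype(int)
    P=cloud(n,D); q=abs(P[...,:2]-[.597,-.025])
    m=((im[...,0]-im[...,2]>35)&(P[...,2]<.07)&(q.max(-1)<.2)&(P[...,1]>-.2)&(P[...,1]<.15)).astype(np.uint8)
    m=cv2.morphologyEx(m,cv2.MORPH_OPEN,np.ones((5,5)))
    m=cv2.morphologyEx(m,cv2.MORPH_CLOSE,np.ones((25,25)))
    c=max(cv2.findContours(m,0,cv2.CHAIN_APPROX_NONE)[0],key=cv2.contourArea)[:,0]
    print(n,cv2.minAreaRect((onplane(n,c[:,0],c[:,1],.012)[:,:2]*1000).astype(np.float32)))
    k=(P[...,2]>.036)&(P[...,2]<.06)&(q.max(-1)<.06); v,u=np.nonzero(k); print('knob',k.sum(),onplane(n,u.mean(),v.mean(),.045),P[k].mean(0))
E
```

```text
top ((597.5613403320312, -26.718063354492188), (237.69090270996094, 236.96864318847656), 79.58377838134766)
knob 97 [ 0.59903307 -0.02568734  0.045     ] [ 0.59856452 -0.02565381  0.04770587]
scene ((592.8663330078125, -29.989303588867188), (348.8189697265625, 416.4420471191406), 89.42598724365234)
knob 89 [ 0.5997579  -0.02755249  0.045     ] [ 0.60005183 -0.02793634  0.04581592]
```

```bash
cat > s10.py <<'E'
from h import *
K=[.5976,-.0249]; t=robot.read_t
p=[*K,.2]; b=pick_R(p,BA); Rk=b[1].tolist()
robot.move_gripper(.6); robot.goto(p,Rk); robot.servo_line([*K,.0205],speed=.12); print(robot.read_force())
robot.move_gripper(0.0); print(robot.read_grip_width()*88,robot.read_force())
robot.servo_line([*K,.26],speed=.15); print(robot.read_grip_width()*88,robot.read_force())
b=pick_R([*BOX,.24],BA); robot.goto([*BOX,.24],b[1].tolist()); robot.servo_line([*BOX,.122],speed=.12); robot.dwell(.3)
f0=np.array(robot.read_force())
for z in(.116,.113,.110,.1075,.105,.1035,.1025,.1015):
    robot.servo_line([*BOX,z],speed=.03); f=robot.read_force()-f0; print(z,np.round(robot.read_position()[2],4),np.round(f,1))
    if f[2]>5: break
print(t())
E
python3 s10.py
```

```text
[-0.14012884  0.16783491  0.46919766]
29.466764079764026 [-0.50680751 -0.12989272  2.12024299]
29.21003307894788 [ 0.68306758 -0.35603868 -4.43135668]
0.116 0.1156 [ 0.6 -0.2  0.7]
0.113 0.1127 [ 0.5  0.3 -0. ]
0.11 0.1098 [-0.1  0.5  0.1]
0.1075 0.1073 [0.4 0.  0.3]
0.105 0.1048 [0.6 0.  0.9]
0.1035 0.1034 [ 0.4 -0.4  0.7]
0.1025 0.1027 [ 0.9 -0.1  2. ]
0.1015 0.1027 [-1.7  2.9  9.2]
86.1417
```

```bash
cat > s11.py <<'E'
from h import *
robot.move_gripper(.6); robot.dwell(.2); print(robot.read_force()); robot.servo_line([*BOX,.25],speed=.15)
robot.goto([.45,.05,.36],pick_R([.45,.05,.36],SA)[1].tolist()); robot.dwell(.5)
look('11',False)
for n in("top","scene"):
    D=np.load(n+"11.npy"); print(n,rectfit(n,D,.094,.08,.106,(.3,.75),(-.5,-.1)))
    P=cloud(n,D); q=P[...,:2]-BOX; m=(abs(q@EX)<.105)&(abs(q@EY)<.105)&(np.hypot(q[...,0],q[...,1])>.05)&(D>0)&(P[...,2]<.11)
    A=np.c_[q[m],np.ones(m.sum())]; print(np.linalg.lstsq(A,P[m][:,2],rcond=None)[0])
E
python3 s11.py
```

```text
[ 0.59846103  0.16886379 -0.3956653 ]
scene tin [0.4188 0.2251] [34.  30.7] step [ 0.0024 -0.0843] [ 0.0026 -0.0847]
scene tin [0.4366 0.3041] [33.6 30.6] step [ 0.0029 -0.0034] [ 0.0024 -0.0046]
scene tin [0.4546 0.3796] [33.4 30.6] step [0.0043 0.0743] [0.0034 0.074 ]
scene jar [0.5341 0.2828] [22.6 20.2] step [ 0.003 -0.003] [ 0.0036 -0.0025]
t 90.1417
top (((509.2757263183594, -308.1756591796875), (238.07273864746094, 238.94863891601562), 79.58519744873047), (509.2030663517135, -308.37634134119526), 8700.0)
[-0.00027841 -0.00121889  0.09477256]
scene (((511.3504333496094, -310.8160400390625), (236.63206481933594, 239.28997802734375), 79.5391845703125), (510.882507703308, -310.6989751832991), 7915.5)
[0.00067172 0.00065843 0.09300344]
```

View pics/scene11.png

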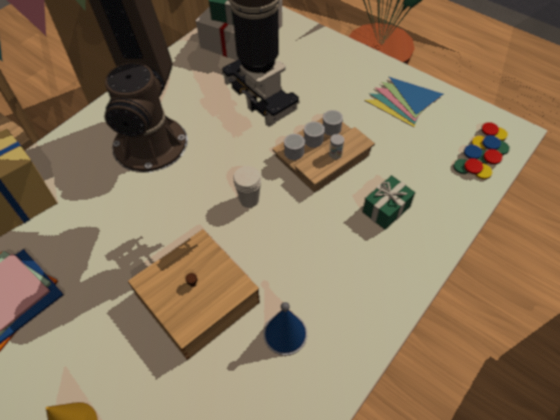

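```bash
python3 -c "
from rig import robot
robot.job_done(); print(robot.read_t())"
```

```text
the job is handed in; nothing more can be done
the job is handed in; nothing more can be done
```

I took the lid off and laid it beside the box. I set the contents, three tins and one jar, out on the stand, put the lid back on, and handed the job in at about 90 s of the 210 s allowed.

**Last checks**
- **Tins:** they stand on the front step at about −83, −3 and +75 mm along it, within about 4 mm of its middle line. Gaps are about 14–16 mm.
- **Jar:** it stands upright on the back step, within about 4 mm of its middle.
- **Lid:** its top plane measures 93–95 mm high against 94 mm nominal. The tilt is about 0.001 rad, and it lies within about 2 mm of where it started.
- **Gift, hat and cups:** in the last picture they look unmoved. I did not measure them.

**What went wrong or disagreed**
- **Third tin:** the first try at it touched something at about 60 mm height (33 N upward on the tool). I backed off, saw that the tin had not moved, and picked it cleanly on a second try with a wider, offset opening.
- **Camera agreement:** the two cameras disagree by 1–3 mm, which is within the tolerances.
- **Final view:** in the last look the top camera gave no readings on the stand, because the arm blocked it. The final tin and jar positions come from the scene camera alone, and they match both cameras' earlier readings.
- **Knock:** I saw no sign of a tin or the lid having been knocked aside.

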